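# Reset the splash screen's stay

### The arm

A 6-joint arm with a two-finger parallel gripper is mounted at the origin on the work surface. World frame = base frame: x ahead of the robot, y to its left, z up, the work surface at z = 0. Lengths are in m, angles in rad, forces in N, time in s.
With the tool pointing down it reaches from about 0.3 to 0.875 m from the base axis. Payload 4.2 kg.
Tool frame: the origin (TCP) lies between the finger pads; the fingertips stand 14 mm ahead of it and the grasp point (between the pads) lies 5 mm behind it; z points along the fingers, y is the line along which they close (so a half turn about z gives the same grasp; the last joint's range is limited). The gripper opens to 85 mm and grips with 20 to 120 N. Pads are 22 mm wide; open, the fingers measure 114 mm over their backs; the gripper's body (76 mm by 85 mm) begins 54 mm behind the grasp point. The pads swing forward as they close: fully open they stand 13 mm farther back than shut.
Start: joints at [-1.37, 0.32, 1.565, -0, 1.257, -0.02], TCP at [0.126, -0.561, 0.245] pointing down, gripper open.
Joint ranges: [-3.11, 3.11], [-0.84, 2.01], [0.21, 2.61], [-1.34, 4.49], [0.05, 2.63], [-2.56, 2.56]. Speed limits (rad/s): [2.57, 2.57, 3.14, 3.14, 3.14, 3.14].

### API

Orientations are given as a rotation vector (axis times angle).
In Python, from station import bot gives the robot as it stands. Calls block until the motion is done:
- bot.move_to(position, orientation): joint-space move of the TCP to a pose.
- bot.move_linear(position, orientation=None, max_speed=0.15): straight line of the TCP; orientation=None keeps the orientation; max_speed is the mean speed in m/s.
- bot.goto_joints(angles): joint-space move.
- bot.grip(opening): finger opening in m; the grip force is fixed at half the most; returns when the fingers have stopped.
- bot.wait(seconds).
- bot.ik(position, orientation): joint angles nearest the present ones, or None.
- bot.snapshot(name): name is "scene" or "top"; returns the picture (400x640x3 uint8, red, green, blue); there is no depth.
- bot.get_calibration(name): a dict with "intrinsics" (3x3 intrinsics, pixels), "extrinsics" (4x4, takes a point from world to camera coordinates). Camera axes: x right, y down, z forward; pixel columns grow to the right and rows downward; lengths in m; the calibration is good to about 2 mm. A picture is of the moment at which its call begins. get_calibration takes no time and is no camera call.
A pose or a line that the arm cannot do raises bot.IKError and nothing moves.
- bot.job_done(): hands the job in; it is judged then, once.
Readings, each from a call of its own:
- bot.current_time(): time.
- bot.current_q(): joint angles.
- bot.current_qd(): joint speeds.
- bot.current_effort(): joint torques, N m.
- bot.current_tool_pos(): TCP position.
- bot.current_tool_rot(): TCP orientation.
- bot.current_wrist_force(): force on the tool from outside, world axes, zero at the start.
- bot.current_torque(): the same for the moment, N m.
- bot.current_grip_width(): finger opening in m.
- bot.current_finger_force(): force on a finger pad.
Only numpy, scipy, OpenCV 4.12 (cv2) and the standard library are available. Lean on these libraries where they do the work, as an engineer would, in place of code of your own. Each camera call takes 0.05 s, during which the arm holds its last target. There are 200 camera calls.

### The job

The hinged splash screen of the glass-cutting spindle is held shut by its perforated stay bar. Lift the stay off the brass pin, draw the screen towards the robot with it, and drop the red-ringed hole over the pin so that the bar lies flat on the green pin block; then let go. Be gentle: feel for the pin rather than forcing the bar down or sideways against it, and leave the other things on the bench where they are.

Things in the scene. Friction and masses are not known exactly. Their poses are not given: they have to be found in the camera images.
- pin_block: Fixed green block 50 (x) x 40 (y) x 45 mm high; origin: centre of its underside on the bench; +x points to the screen, away from the robot. On its top stands a rigid brass pin, 8 mm across, 12 mm tall, flat-topped, clamped in a slot along x: it stands at y = 0 but anywhere up to 11 mm either way of the centre in x. The pin itself is not measured.
- stay: Stay: steel bar 28 wide, 6 thick, about 220 g. Origin: its pivot on the screen, mid-thickness, 48 mm above the bench; the bar runs 221 mm along its own -x. Swings sideways freely, lifts up to 0.6 rad, falls when let go. Middle line, from the origin: 11 mm square holes at 60, 90 (red ring), 120 mm; slot 42 x 11 mm centred at 160 mm, over the pin at the start. Lies level on the block.
- red_hole (a point): Centre of the stay's red-ringed hole at the bar's underside, 90 mm from the pivot, 45 mm above the bench when the bar lies flat; axes as the stay's.
- grip (a point): Point on the axis of the stay's black upright round grip (16 mm across, 42 mm tall, on the bar 200 mm from the pivot): 27 mm above the bar's top, 15 mm below the grip's top, 78 mm above the bench when the bar is level; axes as the stay's.
- slot (a point): Centre of the slot in the pin block's top, 45 mm above the bench; axes as the block's. The splash screen (clear pane, aluminium frame, 300 wide, 190 mm high) turns on an upright hinge 190 mm in x and 280 mm in y from here; it carries the stay's pivot on a 282 mm radius, at the start (nearly shut) 160 mm in x, 0 in y from here. Free end swings to the robot; about 1 N at the pivot moves it.
- tumbler: Bystander, to be left alone: clear glass tumbler, 72 mm across, 100 mm high, left of the stay; origin at its underside.
- spare_wheel: Bystander, to be left alone: grey grinding wheel lying flat, 100 mm across, 14 mm thick, right of the stay; origin at its underside.
- dressing_stick: Bystander, to be left alone: red-brown stick 100 x 20 x 20 mm, left of the stay; origin at its underside.
- bowl: Bystander, to be left alone: green glass bowl, 150 mm across, 70 mm high; origin at its underside.
- spray: Bystander, to be left alone: blue bottle, 60 mm across, 170 mm high; origin at its underside.
- wood_block: Bystander, to be left alone: wooden block 90 x 60 x 50 mm; origin at its underside.
- wrench: Bystander, to be left alone: steel wrench lying on the bench; origin at its underside, handle to its -x.
Not all that is in view belongs to the job. Several things look just like the pin_block: the one meant starts nearest to the robot's base.

How it is judged:
On the way:
1. the stay is lifted clear of the pin (its grip at least 22 mm higher than when it lies flat) (height (world z) of grip above 0.1 m), for 0.1 s.
At the end, for the whole second after the job is handed in: The red-ringed hole is over the pin: its centre is within 14 mm along and 6 mm across of the pin block's centre (the pin's slot), its underside within 2.5 mm of the block's top and the grip within 3.5 mm of its lying-flat height, with the stay at rest and released (x of red_hole in the frame of pin_block between -0.014 and 0.014 m and y of red_hole in the frame of pin_block between -0.006 and 0.006 m and height (world z) of red_hole below 0.0475 m and height (world z) of grip below 0.0815 m and linear speed of stay below 0.02 m/s and angular speed of stay below 0.1 rad/s); the robot touches nothing.
It fails at once if the stay is forced against the pin or its block with more than 50 N (contact force between stay and pin_block above 50 N).
It fails at once if a bystander is shifted by more than 20 mm (distance of any of tumbler, spare_wheel, dressing_stick, bowl, spray, wood_block, wrench from where it was at the start of the episode above 0.02 m).
It also fails if it takes over 54 s, if anything falls off the work surface, if the arm or the gripper's body presses on something with over 40 N, if the wrist force passes 120 N, or if a joint passes its speed limit or range.

## Working session

There is one attempt and no reset: what is moved stays moved. The work goes in short steps, each a Python script; the robot and the scene stay as the last script left them, time stands still between calls to the robot, and variables do not carry over. Pictures are saved under pics/ and viewed, at most 10 in all, crops included, and the job is handed in when it is done.

```bash
mkdir -p pics; ls
python3 - <<'E'
from station import bot
import cv2
for n in("scene","top"):
    im=bot.snapshot(n); cv2.imwrite(f"pics/{n}0.png",im[:,:,::-1])
    c=bot.get_calibration(n); print(c["intrinsics"],c["extrinsics"])
E
```

```text
pics
[[515.6117397    0.         320.27253982]
 [  0.         515.6117397  194.95557524]
 [  0.           0.           1.        ]] [[-8.43176322e-01  5.37636549e-01 -7.94804083e-04  4.82817078e-01]
 [ 4.39855038e-01  6.88973807e-01 -5.76057843e-01 -1.98481102e-01]
 [-3.09162151e-01 -4.86067932e-01 -8.17408545e-01  1.93626804e+00]
 [ 0.00000000e+00  0.00000000e+00  0.00000000e+00  1.00000000e+00]]
[[400.08032992   0.         320.35736193]
 [  0.         400.08032992 198.09423722]
 [  0.           0.           1.        ]] [[ 0.02863462 -0.99943578 -0.017555   -0.01682644]
 [-0.99606356 -0.02705531 -0.08441207  0.55310115]
 [ 0.08388948  0.019903   -0.99627628  1.19681481]
 [ 0.          0.          0.          1.        ]]
```

View pics/scene0.png

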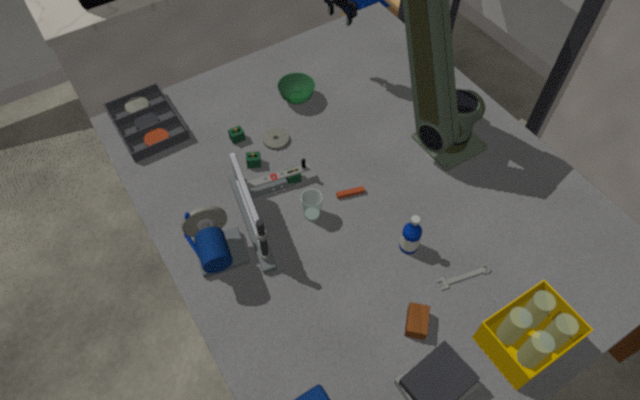

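View pics/top0.png

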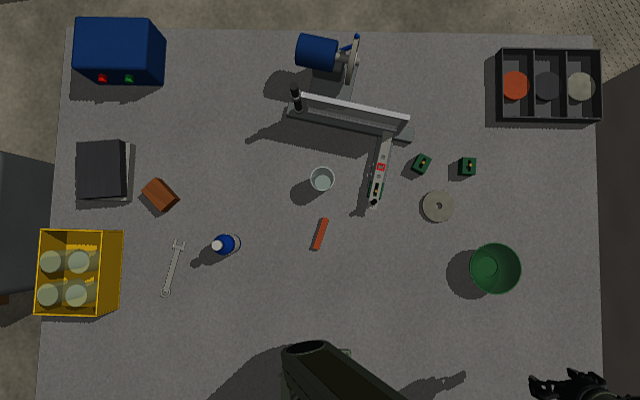

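Green blocks in the top view are at (376,188), (421,163) and (468,166). The one at (376,188) is under the stay and nearest the base, so I'll confirm it in an enlarged crop.

Run:
```python
import cv2
a=cv2.imread("pics/top0.png")[110:220,340:490]; b=cv2.imread("pics/scene0.png")[140:220,220:330]
a=cv2.resize(a,None,fx=5,fy=5,interpolation=2); cv2.imwrite("pics/c1.png",a)
b=cv2.resize(b,None,fx=7,fy=7,interpolation=2); cv2.imwrite("pics/c2.png",b)
```

```text
(no output)
```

View pics/c1.png

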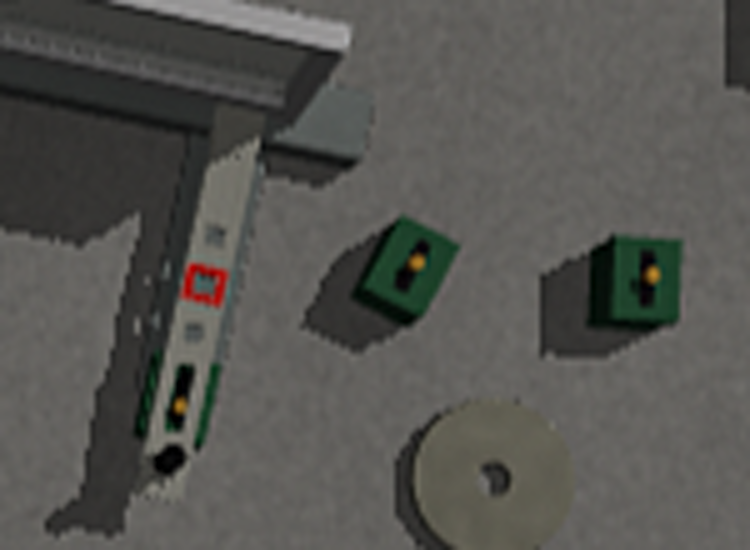

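View pics/c2.png

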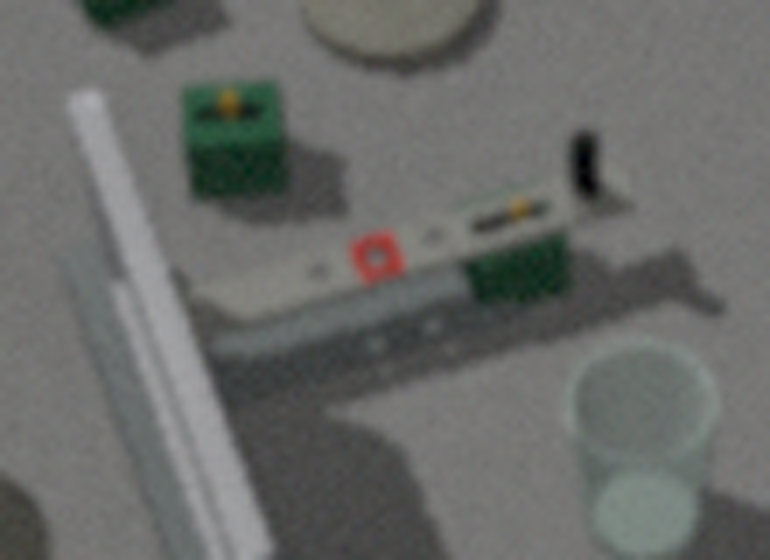

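```bash
cat > h.py <<'E'
import numpy as np, json
from station import bot
from scipy.optimize import least_squares
from scipy.spatial.transform import Rotation as R
C={n:bot.get_calibration(n) for n in("scene","top")}
def proj(n,p):
    q=C[n]["extrinsics"]@np.append(p,1); q=C[n]["intrinsics"]@q[:3]; return q[:2]/q[2]
E
cat > fit.py <<'E'
from h import *
t=lambda x,y:((x+.5)/5-.5+340,(y+.5)/5-.5+110)
s=lambda x,y:((x+.5)/7-.5+220,(y+.5)/7-.5+140)
O=[("top",60,.051,t(216,233)),("top",90,.051,t(205,286)),("top",120,.051,t(194,332)),
("scene",60,.051,s(319,271)),("scene",90,.051,s(377,258)),("scene",120,.051,s(433,235)),
("top",200,.093,t(172,456)),("scene",200,.093,s(585,135))]
P=[("top",t(181,406)),("scene",s(519,209))]
def res(v,full=False):
    x,y,a,o=v; u=np.array([np.cos(a),np.sin(a)]); r=[]
    for n,d,z,px in O: r.append(proj(n,[*(np.array([x,y])-u*d/1e3),z])-px)
    for n,px in P: r.append(proj(n,[*(np.array([x,y])+u*(o-.16)),.056])-px)
    return np.array(r) if full else np.ravel(r)
f=least_squares(res,[.6,-.1,0,0],loss="soft_l1"); print(f.x.round(4)); print(res(f.x,1).round(2))
x,y,a,o=f.x;u=np.array([np.cos(a),np.sin(a)]);print("slot",np.array([x,y])-.16*u,"grip",np.array([x,y])-.2*u)
print(bot.current_tool_rot(),bot.current_tool_pos(),bot.current_grip_width())
for n in C: # block corners for check
    print(n,[proj(n,[*(np.array([x,y])-.16*u+sx*.025*u+sy*.02*np.array([-u[1],u[0]])),.045]).round(1).tolist() for sx in(-1,1) for sy in(-1,1)])
json.dump(list(f.x),open("fit.json","w"))
E
python3 fit.py
```

```text
[ 0.7389 -0.1973 -0.2    -0.005 ]
[[-0.04  0.65]
 [ 0.01 -0.3 ]
 [ 0.05  0.19]
 [-0.19  0.27]
 [-0.18 -0.37]
 [ 0.06  0.43]
 [ 0.31  0.34]
 [-0.29  0.59]
 [-0.4  -0.16]
 [-0.02 -0.43]]
slot [ 0.58213205 -0.16555704] grip [ 0.54292936 -0.15761039]
[-3.12087631e+00 -3.45990609e-01  2.88296766e-04] [ 0.12584471 -0.56063864  0.24456426] 0.08540625480374388
scene [[297.3, 165.1], [301.1, 173.5], [283.8, 169.2], [287.6, 177.7]]
top [[380.1, 199.0], [367.0, 196.0], [383.7, 182.8], [370.6, 179.8]]
```

```bash
cat >> h.py <<'E'
PX,PY,A,OFF=json.load(open("fit.json")) if __import__("os").path.exists("fit.json") else (0,0,0,0)
R2=lambda a:np.array([[np.cos(a),-np.sin(a)],[np.sin(a),np.cos(a)]])
SLOT=np.array([PX,PY])+R2(A)@[-.16,0]; SH=np.zeros(2)
def pose(P,yaw,b):
    "TCP pose for pivot P (block frame), bar yaw (block frame), lift b"
    Rb=R.from_euler("ZY",[A+yaw,b])
    w=SLOT+SH+R2(A)@np.asarray(P)
    return np.append(w,.048)+Rb.apply([-.2,0,.025]),(Rb*R.from_euler("x",np.pi)).as_rotvec()
def pivot(dist,pin):
    "pivot on the screen's circle at distance dist from pin (x,y)"
    H=np.array([.19,.28]); f=lambda t:np.hypot(*(H+.2816*np.array([np.sin(t),-np.cos(t)])-pin))-dist
    from scipy.optimize import brentq
    t=brentq(f,-.8,.1); return H+.2816*np.array([np.sin(t),-np.cos(t)])
def over(dist,b,pin):
    "bar point at dist (mid-plane length) over pin, lifted b"
    P=pivot(dist,np.asarray(pin)); d=P-pin
    return pose(P,np.arctan2(d[1],d[0]),b)
def st(m=""): print(m,"t%.2f"%bot.current_time(),bot.current_tool_pos().round(4),"F",np.round(bot.current_wrist_force(),1),"w%.4f"%bot.current_grip_width())
E
python3 - <<'E'
from h import *
p,r=pose([.16,0],0,0); print(p,r,bot.ik(p,r))
bot.grip(.05)
bot.move_to(p+[0,0,.09],r); st("above")
bot.move_linear(p,r,.1); st("at")
bot.grip(0.0); st("grip")
E
```

```text
[ 0.54292936 -0.15761039  0.073     ] [ 3.12589824e+00 -3.13631257e-01 -1.92043758e-17] [-0.30287373  0.46633253  1.81674814  0.          0.85851199  1.46791961]
above t2.64 [ 0.5428 -0.1584  0.1631] F [ 0.1  1.2 -0.3] w0.0501
at t3.69 [ 0.5434 -0.1578  0.0736] F [ 0.4 -0.3  0.5] w0.0502
grip t4.10 [ 0.5432 -0.1577  0.0737] F [-1.  -0.   4.1] w0.0142
```

Run:
```python
from h import *
pin=np.array([OFF,0]); b=.02
bot.move_linear(*over(.155,b,pin),.06); st("lift/pull")
bot.move_linear(*over(.148,b,pin),.06); bot.wait(.15); st("148")
f0=bot.current_wrist_force(); u=R2(A)@[1,0]
for d in np.arange(.147,.136,-.001):
    bot.move_linear(*over(d,b,pin),.03); bot.wait(.05)
    f=(bot.current_wrist_force()-f0)[:2]; st("%.3f fx %.1f"%(d,f@u))
    if f@u>5: break
```

```text
lift/pull t4.42 [ 0.5327 -0.1559  0.0768] F [-1.2  0.8  0.2] w0.0143
148 t4.84 [ 0.5262 -0.1551  0.0769] F [-0.6  0.5  0.1] w0.0145
0.147 fx 1.4 t5.14 [ 0.5259 -0.1551  0.077 ] F [ 0.8  0.2 -0.7] w0.0147
0.146 fx 1.8 t5.44 [ 0.5247 -0.1549  0.077 ] F [ 1.  -0.6 -0. ] w0.0149
0.145 fx 1.9 t5.74 [ 0.5235 -0.1547  0.077 ] F [1.3 0.2 0.8] w0.0144
0.144 fx 1.4 t6.04 [ 0.5225 -0.1546  0.077 ] F [0.7 0.1 0.3] w0.0145
0.143 fx 1.5 t6.34 [ 0.5217 -0.1547  0.077 ] F [ 1.   1.1 -1.2] w0.0145
0.142 fx 5.8 t6.64 [ 0.5216 -0.1547  0.0772] F [ 5.1 -0.4 -2.6] w0.0141
```

Run:
```python
from h import *
pin=np.array([OFF,0]); b=.02; D=.147
P=pivot(D,pin); d=P-pin; y0=np.arctan2(d[1],d[0])
bot.move_linear(*pose(P,y0,b),.05); bot.wait(.1); f0=bot.current_wrist_force()
for s in(1,-1):
    for k in range(1,12):
        bot.move_linear(*pose(P,y0+s*k*.005,b),.03); bot.wait(.05)
        n=R2(A+y0)@[0,1]; f=(bot.current_wrist_force()-f0)[:2]@n
        print(s,k,"%.1f"%f,end="; ")
        if abs(f)>4: break
    bot.move_linear(*pose(P,y0,b),.05); st("\ncentre")
```

```text
1 1 0.8; 1 2 2.6; 1 3 6.4; 
centre t8.14 [ 0.5253 -0.1553  0.0769] F [-0.7  0.7 -0.4] w0.0143
-1 1 0.2; -1 2 0.2; -1 3 -0.9; -1 4 -4.7; 
centre t9.59 [ 0.5258 -0.1547  0.077 ] F [-1.  -0.2 -0.8] w0.0143
```

```bash
cat > low.py <<'E'
from h import *
pin=np.array([OFF+.0005,.00045])
dd=lambda b,e=0:.09*np.cos(b)+.0015*np.sin(b)
def lower(b0,pin,step=.01,lim=3.5):
    bot.wait(.1); f0=bot.current_wrist_force()
    for b in np.arange(b0-step,-.0049,-step):
        bot.move_linear(*over(dd(b),b,pin),.05); bot.wait(.03)
        f=bot.current_wrist_force()-f0; print("b%.3f %s"%(b,f.round(1)))
        if np.abs(f).max()>lim: return b
    return b
E
python3 - <<'E'
from low import *
bot.move_linear(*over(.150,.02,pin),.06)
bot.move_linear(*over(.150,.24,pin),.06); st("up")
for d in(.135,.12,.105,dd(.24)): bot.move_linear(*over(d,.24,pin),.06)
st("over")
import cv2
bot.move_linear(*over(dd(.16),.16,pin),.06); st("low")
a=bot.snapshot("top")[110:220,340:440,::-1]; s=bot.snapshot("scene")[130:210,230:330,::-1]
k=lambda i:cv2.resize(i,(400,400*i.shape[0]//i.shape[1]),interpolation=2)
a,s=k(a),k(s); o=np.zeros((max(a.shape[0],s.shape[0]),800,3),np.uint8); o[:a.shape[0],:400]=a; o[:s.shape[0],400:]=s
cv2.imwrite("pics/mid.png",o)
E
```

```text
up t10.73 [ 0.5404 -0.1569  0.1196] F [ 0.7  0.5 -2.1] w0.0143
over t12.43 [ 0.4772 -0.1671  0.1199] F [ 0.3 -0.4 -1. ] w0.0144
low t12.84 [ 0.4733 -0.1661  0.1048] F [-1.3  0.1 -0.7] w0.0147
```

View pics/mid.png

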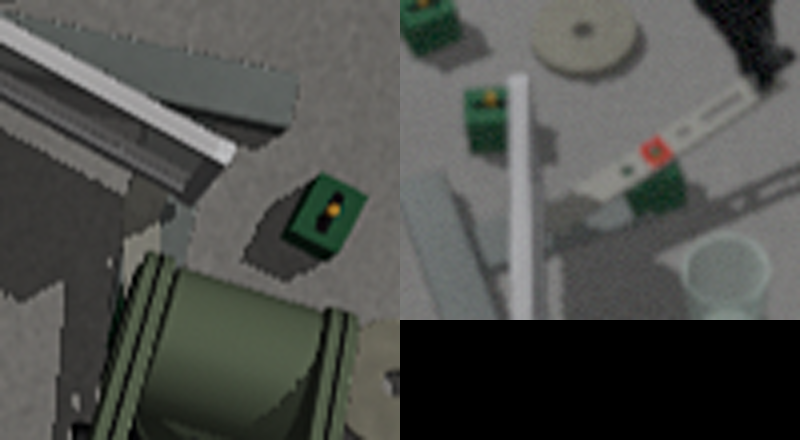

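The top view is blocked by the arm. In the scene view the screen has swung open and the red ring at crop (657,152) sits over the pin block, with the bar lifted. Next I lower by feel.

Run:
```python
from low import *
b=lower(.16,pin); st("b=%.3f"%b)
```

```text
b0.150 [ 3.1  0.2 -1.8]
b0.140 [ 2.5  0.1 -1.4]
b0.130 [2.2 0.5 0.4]
b0.120 [ 2.8  0.1 -0.4]
b0.110 [ 2.4  0.3 -0.8]
b0.100 [ 2.5  0.7 -0.9]
b0.090 [ 2.   1.6 -0.9]
b0.080 [ 2.   0.5 -0.9]
b0.070 [ 1.7  1.  -1.1]
b0.060 [ 2.2 -0.1 -0.7]
b0.050 [ 2.3  0.9 -0.7]
b0.040 [ 1.8  0.3 -0.6]
b0.030 [2.3 0.8 0.3]
b0.020 [ 1.8  0.8 -0.6]
b0.010 [ 1.   1.3 -0.3]
b-0.000 [2.8 0.8 4.4]
b=-0.000 t17.57 [ 0.4683 -0.1657  0.0736] F [0.8 0.8 4.5] w0.0145
```

The bar went down flat with no contact at pin-top height. I'll release, retreat and check.

Run:
```python
from h import *
import cv2
bot.grip(.045); p=bot.current_tool_pos(); bot.move_linear(p+[0,0,.09],None,.08)
p=bot.current_tool_pos(); bot.move_linear(p+[-.12,-.16,.12],None,.2); st("away"); bot.wait(.5)
a=bot.snapshot("top")[110:220,340:440,::-1]; s=bot.snapshot("scene")[130:210,230:330,::-1]
k=lambda i:cv2.resize(i,(400,400*i.shape[0]//i.shape[1]),interpolation=2)
a,s=k(a),k(s); o=np.zeros((a.shape[0],800,3),np.uint8); o[:,:400]=a; o[:s.shape[0],400:]=s
cv2.imwrite("pics/end.png",o)
w=np.append(SLOT+R2(A)@[OFF,0],.051)
for n,(x,y,k,X) in dict(top=(340,110,4,0),scene=(230,130,4,400)).items(): print(n,(proj(n,w)-[x,y])*k+[X,0])
```

```text
away t20.57 [ 0.3473 -0.3246  0.2816] F [ 0.9 -0.6  0.1] w0.0450
top [140.78811766 323.23594969]
scene [655.00377892 159.52199136]
```

View pics/end.png

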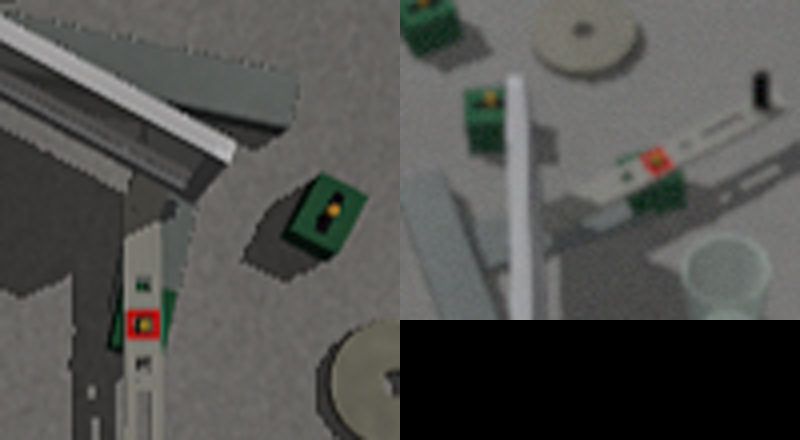

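The red ring at (143,324) in the top view shows the brass pin inside it, and the bar lies flat on the block. The robot is clear, so I'll hand in.

```bash
python3 -c "
from station import bot
print(bot.job_done(), bot.current_time())"
```

```text
the job is handed in; nothing more can be done
the job is handed in; nothing more can be done
```

The job is handed in at about 21 s of the 54 s allowed: the final pictures show the red-ringed hole over the brass pin, the bar flat on the green block, the stay released and the robot clear; I touched none of the bystanders, and no pass or fail result came back.

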